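Open the mug's side of the cup cabinet and shut the other

TASK

Both glazed sliding doors of the small wooden cup cabinet on the counter have been left ajar. Slide the door of the compartment that holds the blue mug fully open, so that the mug can be taken out, and slide the other door, on the white jar's compartment, fully shut. Leave the mug standing in its compartment and let go of the doors.

Things in the scene. Friction and masses are not known exactly. Their poses are not given: they have to be found in the camera images.
- case: Fixed wooden cup cabinet with glass top: 380 mm wide (y), 170 deep (x), top at 140; door sill 40 mm further out in front. Origin: centre of the 170 x 380 box's underside, on the counter. x points from front to back (away from the robot), y left along the tracks, z up. A wall at y = 0 parts left (y > 0) and right compartments, floor 12 mm up. Two upright glazed doors pass along its front on parallel tracks.
- left_knob (a point): White porcelain knob upright on the top edge (150 mm up) of the left compartment's door (192 mm wide, 12 thick): cylinder 22 mm across, 42 tall; point on its axis 177 mm above the counter. In the case's frame x = -111 mm, y = +165 mm with the door shut, +25 fully open (end stops): it opens towards the middle. The door slides with 2 to 4 N, has no spring, stays where left.
- right_knob (a point): The same knob on the right compartment's door, of the same size, which runs on the inner track; point on its axis 177 mm above the counter. In the case's frame x = -96 mm, y = -165 mm with the door shut, -25 fully open (end stops): it opens towards the middle. It slides with 2 to 4 N, has no spring, stays where left.
- mug: Blue mug, 76 mm across, 85 tall, with one handle, standing loose in the left or right compartment of the case, under the glass top; the other compartment holds a white jar with an orange lid. Origin: centre of its underside, z up.

How it is judged:
At the end, for the whole second after the job is handed in: The door on the mug's side is within 15 mm of its fully open stop, the other door is within 15 mm of fully shut, and the mug stands still and upright (within 10 degrees) on the floor of its compartment (((y of mug in the frame of case above 0 m and y of left_knob in the frame of case below 0.04 m and y of right_knob in the frame of case below -0.15 m) or (y of mug in the frame of case below 0 m and y of right_knob in the frame of case above -0.04 m and y of left_knob in the frame of case above 0.15 m)) and angle between mug's own z axis and vertical below 0.17 rad and z of mug in the frame of case below 0.025 m and horizontal distance between mug and case below 0.15 m and linear speed of mug below 0.02 m/s); the robot touches nothing.
It also fails if it takes over 40 s, if anything falls off the work surface, if the arm or the gripper's body presses on something with over 40 N, if the wrist force passes 120 N, or if a joint passes its speed limit or range.

ROBOT

A 7-joint arm with a two-finger parallel gripper is mounted at the origin on the work surface. World frame = base frame: x ahead of the robot, y to its left, z up, the work surface at z = 0. Lengths are in m, angles in rad, forces in N, time in s.
With the tool pointing down it reaches from about 0.425 to 0.925 m from the base axis. Payload 6.8 kg.
Tool frame: the origin (TCP) lies at the very end of the fingers, on their centre line; the grasp point (between the pads) lies 19 mm behind it; z points along the fingers, y is the line along which they close (so a half turn about z gives the same grasp; the last joint's range is limited). The gripper opens to 85 mm and grips with 20 to 120 N. Pads are 22 mm wide; open, the fingers measure 114 mm over their backs; the gripper's body (76 mm by 85 mm) begins 54 mm behind the grasp point. The pads swing forward as they close: fully open they stand 13 mm farther back than shut.
Start: joints at [-1.27, 0.477, 0.022, 1.555, -0.011, 1.109, -0.083], TCP at [0.268, 0.619, 0.231] pointing down, gripper open.
Joint ranges: [-2.96, 2.96], [-0.34, 2.1], [-1.41, 1.46], [0.24, 2.44], [-1.37, 4.51], [0.17, 1.92], [-2.96, 2.96]. Speed limits (rad/s): [2.39, 2.39, 3.14, 3.14, 3.14, 3.14, 3.14].

INTERFACE

Orientations are given as a rotation vector (axis times angle).
In Python, from bench import monitor, optics, r gives the robot as it stands.
- The arm moves only by the shell command python3 -m crank 'ROWS' [OPENING] [FORCE]. ROWS is JSON, a list of rows, each a list of 2 entries, a list of its own where there are three numbers: the shift along the tool's x, y, z in cm, then the turn, a rotation vector about the tool's x, y, z in rad. A call has 1 to 5 rows; each row shifts and turns the commanded pose from where the row before left it, along the tool's axes as they then stand; what a row does not reach is not made up. A row lasts 1/10 s, in which the tool goes at most 50 mm and 8.59 degrees, less where a joint would pass 70% of its speed; a pose out of reach is approached as far as the arm can. A call is refused whole if a number of a shift passes 5 or a number of a turn 0.15, either way. A call with a gripper value outside its range is refused whole. OPENING is the finger opening in cm, from 0 to 8.54, set as the call begins (- or left out, the last holds). The fingers move at their own pace and stop on an object; FORCE is the grip in N (left out, the last holds). Time passes only in rows, so rows that do not move let the fingers close. It gives the time, the measured TCP pose, the force, the opening and the grip force at its end, in the units of the state.
- monitor.get_obs(): the state, without advancing time (a new reading comes with each control period).
- optics.grab_frame(name): name is "side" or "top" or "wrist"; returns (picture, depth): 400x640x3 uint8, red, green, blue; 400x640 float32, m along the optical axis (not along the pixel's ray), 0 where there is no reading.
- optics.camera_model(name): a dict with "vertical_fov" (degrees; the focal length in pixels is half the picture's height over the tangent of half this angle, whatever the lens; pixels are square), "cx", "cy" (the principal point, pixels), "R" (3x3) and "t" (3): a world point X has camera coordinates R X + t; the wrist camera has in their place "hand_eye" (4x4, takes a point from camera to tool coordinates, whose origin is the TCP and whose axes are the flange's). Camera axes: x right, y down, z forward; pixel columns grow to the right and rows downward; lengths in m; the calibration is good to about 2 mm. A picture is of the moment at which its call begins: read the wrist's pose just before it. camera_model takes no time and is no camera call.
- r.hand_in(): hands the job in; it is judged then, once.
The state is a dict: "clock": time; "joints": joint angles; "qvel": joint speeds; "tau": joint torques, N m; "tcp_pos": TCP position; "orientation": TCP orientation; "contact_force": force on the tool from outside, world axes, zero at the start; "moment": the same for the moment, N m; "grip_width": finger opening in m; "gripper_force": force on a finger pad.
Only numpy, scipy, OpenCV 4.12 (cv2) and the standard library are available. Lean on these libraries where they do the work, as an engineer would, in place of code of your own. Each camera call takes 0.05 s, during which the arm holds its last target. There are 200 camera calls.

## Working session

There is one attempt and no reset: what is moved stays moved. The work goes in short steps, Python scripts to look and compute and a shell command to move; the robot and the scene stay as the last step left them, time stands still between calls to the robot, and variables do not carry over. Pictures are saved under pics/ and viewed, at most 10 in all, crops included, and the job is handed in when it is done.

```bash
mkdir -p pics; ls
python3 - <<'E'
from bench import monitor, optics, r
import cv2,numpy as np
for n in ["side","top"]:
    p,d=optics.grab_frame(n); cv2.imwrite(f"pics/{n}0.png",p[:,:,::-1]); np.savez(f"{n}0.npz",p=p,d=d)
    print(n,optics.camera_model(n))
print(optics.camera_model("wrist"))
o=monitor.get_obs();print(o)
E
```

```text
pics
side {'vertical_fov': 51.828970411476874, 'cx': 315.69142068320144, 'cy': 197.41293029896272, 'R': array([[-1.09425668e-01, -9.93994821e-01,  5.64503315e-04],
       [-9.46034126e-01,  1.03971518e-01, -3.06935427e-01],
       [ 3.05033533e-01, -3.41206535e-02, -9.51730174e-01]]), 't': array([0.09442464, 0.57680627, 0.68700491])}
top {'vertical_fov': 53.45259610418118, 'cx': 324.24583413670183, 'cy': 198.98593200992767, 'R': array([[ 0.00397783, -0.99981384,  0.01888028],
       [-0.98769333, -0.00688023, -0.15625153],
       [ 0.15635234, -0.01802638, -0.98753683]]), 't': array([0.02186569, 0.55472126, 0.68945004])}
{'vertical_fov': 62.68404022209108, 'cx': 318.4876378072825, 'cy': 197.9770997074782, 'hand_eye': array([[ 2.72030775e-04, -9.63589731e-01, -2.67385033e-01,
         6.75775849e-02],
       [ 9.99999937e-01,  2.01680085e-04,  2.90569366e-04,
         3.07465282e-04],
       [-2.26063421e-04, -2.67385095e-01,  9.63589726e-01,
        -1.42447559e-01],
       [ 0.00000000e+00,  0.00000000e+00,  0.00000000e+00,
         1.00000000e+00]])}
{'clock': 0.1, 'joints': array([-1.27010149,  0.47771736,  0.02235018,  1.55632627, -0.01150746,
        1.109321  , -0.0831307 ]), 'qvel': array([ 0.00206745, -0.00222475, -0.00186294, -0.00085423,  0.00032612,
        0.0002351 , -0.00129537]), 'tau': array([ 4.67367325e-03, -5.97765040e+01,  1.61403548e+00, -2.81952918e+01,
        1.28704630e-02,  5.14413288e-03, -2.43628853e-05]), 'tcp_pos': array([0.26811703, 0.61889079, 0.23043425]), 'orientation': array([-6.37658269e-01, -3.07597357e+00,  2.55883181e-03]), 'contact_force': array([ 0.09325603,  0.05869968, -0.0202309 ]), 'moment': array([ 0.03601374, -0.00336554,  0.03568127]), 'gripper_force': 0.0, 'grip_width': 0.0854660790590818}
```

View pics/side0.png

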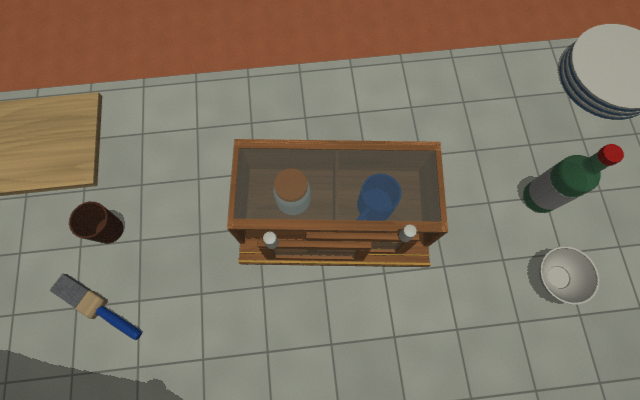

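View pics/top0.png

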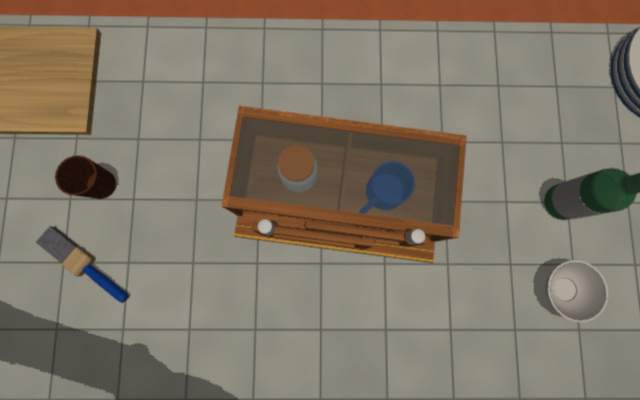

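The blue mug is in the right compartment and the white jar with the orange lid is in the left. The knob tops in the top view are near (265,227) on the left and (416,237) on the right. The glass-top rim corners are about (240,108), (466,136), (458,237) and (225,207). Both doors therefore have to slide left (+y).

```bash
cat > h.py <<'E'
import numpy as np,cv2
from bench import optics
def ray(n,uv,z):
    m=optics.camera_model(n);f=200/np.tan(np.radians(m["vertical_fov"])/2)
    R,t=m["R"],m["t"];c=-R.T@t;d=R.T@np.array([(uv[0]-m["cx"])/f,(uv[1]-m["cy"])/f,1])
    return c+d*(z-c[2])/d[2]
def knobs(p):
    h=cv2.cvtColor(p,cv2.COLOR_RGB2HSV);m=((h[...,1]<45)&(h[...,2]>165)).astype(np.uint8)
    n,l,s,c=cv2.connectedComponentsWithStats(m)
    return [(c[i],s[i,4]) for i in range(1,n) if 40<s[i,4]<600 and 220<c[i][0]<460 and 200<c[i][1]<270]
E
python3 - <<'E'
from h import *
from scipy.spatial.transform import Rotation as Ro
from bench import monitor
P={}
for n in ["top","side"]:
    for c,a in knobs(np.load(n+"0.npz")["p"]): print(n,c.round(1),a,ray(n,c,.192).round(4))
C={"top":[(240,108),(466,136),(458,237),(225,207)],"side":[(235,141),(440,142),(446,231),(230,230)]}
for n in C:
    q=np.array([ray(n,u,.14) for u in C[n]]);ctr=q.mean(0)
    ya=(q[0]-q[1]+q[3]-q[2]);print(n,q.round(3).tolist(),ctr.round(4),"yaw",np.arctan2(-ya[0],ya[1]))
o=monitor.get_obs();print(Ro.from_rotvec(o["orientation"]).as_matrix().round(3))
E
```

```text
top [264.3 226. ] 127 [0.491  0.1142 0.192 ]
top [417.7 235.8] 123 [ 0.4779 -0.1083  0.192 ]
side [409.9 230.5] 99 [ 0.4799 -0.1084  0.192 ]
side [269.2 237.7] 97 [0.4927 0.1148 0.192 ]
top [[0.691, 0.166, 0.14], [0.646, -0.207, 0.14], [0.48, -0.186, 0.14], [0.525, 0.184, 0.14]] [ 0.5855 -0.0105  0.14  ] yaw -0.1202701310328506
side [[0.693, 0.169, 0.14], [0.65, -0.207, 0.14], [0.483, -0.183, 0.14], [0.525, 0.185, 0.14]] [ 0.5877 -0.0091  0.14  ] yaw -0.11449663669190438
[[-0.918  0.398 -0.001]
 [ 0.398  0.918 -0.002]
 [-0.    -0.002 -1.   ]]
```

```bash
python3 -m crank '[[[0,0,0],[0,0,-0.145]],[[0,0,0],[0,0,-0.145]],[[-2.3,-4.2,0],[0,0,0]],[[-2.3,-4.2,0],[0,0,0]],[[-2.3,-4.2,0],[0,0,0]]]' 0 30
python3 -m crank '[[[-2.3,-4.2,0],[0,0,0]],[[-2.3,-4.2,0],[0,0,0]],[[-2.3,-4.2,0],[0,0,0]],[[-2.3,-4.2,0],[0,0,0]],[[-2.3,-4.2,0],[0,0,0]]]'
cat > s.py <<'E'
from bench import monitor; import numpy as np
from scipy.spatial.transform import Rotation as Ro
o=monitor.get_obs();R=Ro.from_rotvec(o["orientation"]).as_matrix();p=o["tcp_pos"]
a=-.117;X=np.array([np.cos(a),np.sin(a)]);Y=np.array([-X[1],X[0]]);d=p[:2]-[.5866,-.0098]
print("t",o["clock"],"case xy",(d@X).round(4),(d@Y).round(4),"z",p[2].round(4),"yaw",np.arctan2(-R[0,1],R[1,1]).round(3),"tilt",R[:,2].round(3),"F",o["contact_force"].round(1),"g",o["grip_width"])
E
python3 s.py
```

```text
clock: 0.6
tcp_pos: [0.3222, 0.4842, 0.2306]
orientation: [-0.186, -3.136, 0.002]
contact_force: [0.5, 0.2, -0.5]
grip_width: 0.0121
gripper_force: 0.0
clock: 1.1
tcp_pos: [0.4114, 0.2619, 0.2312]
orientation: [-0.187, -3.136, 0.0]
contact_force: [1.9, 0.0, 0.9]
grip_width: -0.0002
gripper_force: 0.0
t 1.1 case xy -0.2057 0.2494 z 0.2312 yaw -0.119 tilt [-0. -0. -1.] F [1.9 0.  0.9] g -0.0001566022854123806
```

```bash
python3 -m crank '[[[-1.9,-3.6,0],[0,0,0]],[[-1.9,-3.6,0],[0,0,0]],[[-1.9,-3.6,0],[0,0,0]],[[-1.9,-3.6,0],[0,0,0]],[[-2.1,-3.7,0],[0,0,0]]]' >/dev/null
python3 -m crank '[[[0,0,0],[0,0,0]],[[0,0,2.5],[0,0,0]],[[0,0,2.5],[0,0,0]],[[0,0,1.3],[0,0,0]],[[0,0,0],[0,0,0]]]' >/dev/null
python3 s.py
python3 - <<'E'
from h import *
p,d=optics.grab_frame("side");cv2.imwrite("pics/s1.png",cv2.resize(p[150:300,180:480],None,fx=2.5,fy=2.5)[:,:,::-1])
E
```

```text
t 2.1 case xy -0.1113 0.0702 z 0.1664 yaw -0.118 tilt [-0.004 -0.001 -1.   ] F [-1.1 -0.2 -0.4] g -0.00023978550484091753
```

View pics/s1.png

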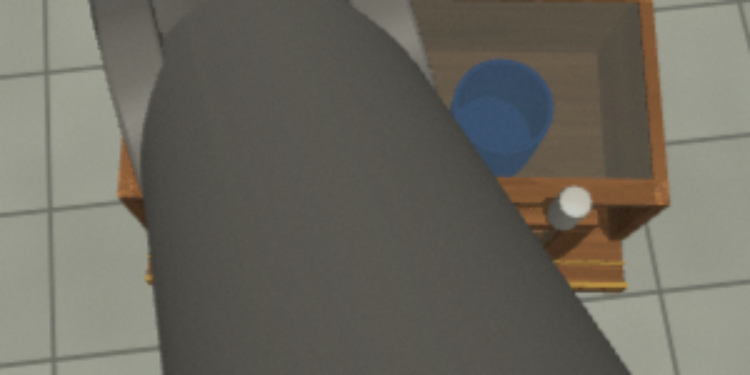

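The right knob hasn't moved, and the arm hides the left one, so I'll push in small steps and watch the force.

```bash
python3 -m crank '[[[0,1,0],[0,0,0]],[[0,1,0],[0,0,0]],[[0,1,0],[0,0,0]]]' >/dev/null; python3 s.py
python3 -m crank '[[[0,1,0],[0,0,0]],[[0,1,0],[0,0,0]],[[0,0.6,0],[0,0,0]],[[0,0,0],[0,0,0]]]' >/dev/null; python3 s.py
python3 - <<'E'
from h import *
import subprocess
from bench import monitor
from scipy.spatial.transform import Rotation as Ro
p,d=optics.grab_frame("wrist");cv2.imwrite("pics/w1.png",p[:,:,::-1])
E
```

```text
t 2.45 case xy -0.1088 0.1014 z 0.1692 yaw -0.118 tilt [ 0.002  0.    -1.   ] F [ 0.1 -2.4  0.8] g 0.0001805271073215227
t 2.85 case xy -0.1097 0.1278 z 0.1682 yaw -0.117 tilt [-0.     0.001 -1.   ] F [ 0.5 -0.1 -0.6] g -1.2965729392057397e-05
```

View pics/w1.png

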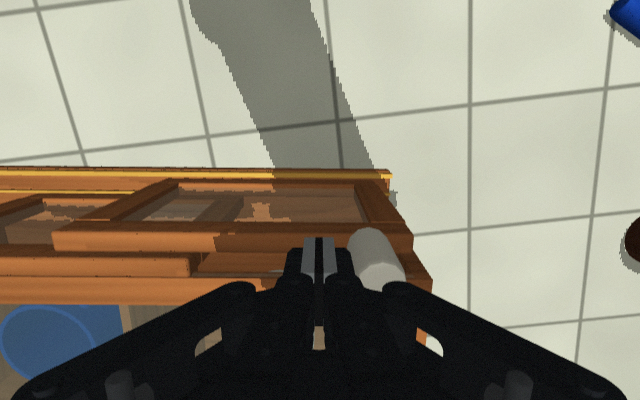

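The knob is touching the fingers on the right in the wrist view, with its base near (368,238). That is about 26 mm left of the TCP, so it's at y≈0.154. I'll push another 9 mm, then lift and move to the right of the right knob.

```bash
python3 -m crank '[[[0,0.5,0],[0,0,0]],[[0,0.4,0],[0,0,0]],[[0,0,0],[0,0,0]],[[0,0,0],[0,0,0]]]'; python3 s.py
python3 -m crank '[[[0,-0.8,0],[0,0,0]],[[0,-0.5,0],[0,0,0]],[[0,0,-3],[0,0,0]],[[0,0,-3],[0,0,0]],[[0,-3,-1],[0,0,0]]]' >/dev/null
python3 -m crank '[[[0,-4.5,0],[0,0,0]],[[0,-4.5,0],[0,0,0]],[[0,-4.5,0],[0,0,0]],[[0,-4.5,0],[0,0,0]],[[-0.5,-4.5,0],[0,0,0]]]' >/dev/null
python3 s.py
python3 - <<'E'
from h import *
for n in["top","side"]:
    p,d=optics.grab_frame(n);cv2.imwrite(f"pics/{n}2.png",p[:,:,::-1])
    a=-.117;X=np.array([np.cos(a),np.sin(a)]);Y=np.array([-X[1],X[0]])
    for c,s in knobs(p): q=ray(n,c,.192)[:2]-[.5866,-.0098];print(n,c,s,q@X,q@Y)
E
```

```text
clock: 3.3
tcp_pos: [0.4937, 0.1375, 0.1682]
orientation: [-0.186, -3.136, -0.0]
contact_force: [-0.2, -1.1, -0.7]
grip_width: -0.0002
gripper_force: 0.0
t 3.3 case xy -0.1094 0.1355 z 0.1682 yaw -0.119 tilt [-0.  0. -1.] F [-0.2 -1.1 -0.7] g -0.00021389369388687772
t 4.3 case xy -0.1059 -0.1351 z 0.2385 yaw -0.12 tilt [ 0.     0.001 -1.   ] F [ 0.5  0.1 -0.2] g 9.406883278425447e-05
top [232.33103448 221.5862069 ] 145 -0.10882871084362283 0.1586589127682084
side [239.55833333 237.175     ] 120 -0.10728993930399969 0.1596879127041411
```

```bash
python3 -m crank '[[[-0.9,-2,0],[0,0,0]],[[0,0,2.5],[0,0,0]],[[0,0,2.5],[0,0,0]],[[0,0,2.1],[0,0,0]],[[0,0,0],[0,0,0]]]' >/dev/null; python3 s.py
python3 -m crank '[[[0,1.3,0],[0,0,0]],[[0,1.5,0],[0,0,0]],[[0,1.5,0],[0,0,0]],[[0,1.5,0],[0,0,0]],[[0,1.5,0],[0,0,0]]]' >/dev/null; python3 s.py
python3 -m crank '[[[0,1.2,0],[0,0,0]],[[0,0.8,0],[0,0,0]],[[0,0.5,0],[0,0,0]],[[0,0,0],[0,0,0]],[[0,0,0],[0,0,0]]]' >/dev/null; python3 s.py
```

```text
t 4.9 case xy -0.0981 -0.1527 z 0.165 yaw -0.119 tilt [-0.005  0.001 -1.   ] F [-0.4 -0.5  0.8] g -0.00017059863009829
t 5.4 case xy -0.095 -0.0789 z 0.1688 yaw -0.119 tilt [ 0.003 -0.    -1.   ] F [ 0.8 -2.  -1. ] g -0.0005023653202071705
t 5.9 case xy -0.0959 -0.0548 z 0.1673 yaw -0.119 tilt [-0.  0. -1.] F [-0.4 -0.8 -0.3] g 0.00020157557257975675
```

```bash
for i in 1 2; do python3 -m crank '[[[0,0.3,0],[0,0,0]],[[0,0,0],[0,0,0]]]' >/dev/null; python3 s.py; done
```

```text
t 6.1 case xy -0.0959 -0.0519 z 0.1672 yaw -0.119 tilt [-0.001 -0.    -1.   ] F [-0.3 -0.2 -0.4] g -7.29100460910728e-05
t 6.3 case xy -0.0959 -0.0487 z 0.1672 yaw -0.119 tilt [-0.  0. -1.] F [-0.5 -0.2  0.1] g -0.00011785398742612705
```

```bash
for i in 1 2; do python3 -m crank '[[[0,0.3,0],[0,0,0]]]' >/dev/null; python3 s.py; done
python3 - <<'E'
from h import *
p,d=optics.grab_frame("wrist");cv2.imwrite("pics/w2.png",p[:,:,::-1])
E
```

```text
t 6.4 case xy -0.0959 -0.0463 z 0.1672 yaw -0.12 tilt [-0. -0. -1.] F [-0.6 -2.4 -0.6] g 0.00022225137568643874
t 6.5 case xy -0.0959 -0.0451 z 0.1672 yaw -0.12 tilt [-0.001 -0.003 -1.   ] F [ -2.  -14.2   1.9] g 0.00020340413494189665
```

View pics/w2.png

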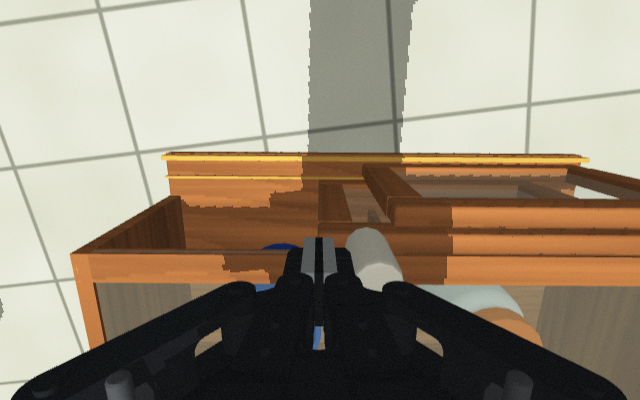

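The right door has reached its stop (14 N), and the wrist view shows the right compartment open. The left door is still a few millimetres short, so I'll re-seat it against its stop.

```bash
python3 -m crank '[[[0,-0.8,0],[0,0,0]],[[0,-0.5,0],[0,0,0]],[[0,0,-3],[0,0,0]],[[0,0,-3],[0,0,0]],[[0,2,-1],[0,0,0]]]' >/dev/null
python3 -m crank '[[[0.4,4,0],[0,0,0]],[[0.4,4,0],[0,0,0]],[[0.5,4,0],[0,0,0]],[[0,2.9,0],[0,0,0]],[[0,0,0],[0,0,0]]]' >/dev/null; python3 s.py
python3 -m crank '[[[0,0,2.5],[0,0,0]],[[0,0,2.5],[0,0,0]],[[0,0,2],[0,0,0]],[[0,0.8,0],[0,0,0]],[[0,0.8,0],[0,0,0]]]' >/dev/null; python3 s.py
for i in 1 2; do python3 -m crank '[[[0,0.3,0],[0,0,0]],[[0,0,0],[0,0,0]]]' >/dev/null; python3 s.py; done
```

```text
t 7.55 case xy -0.1092 0.1187 z 0.2373 yaw -0.111 tilt [ 0.     0.002 -1.   ] F [-1.  -0.3  0.4] g -8.623261798807755e-05
t 8.05 case xy -0.1082 0.1295 z 0.1677 yaw -0.12 tilt [-0.  0. -1.] F [-0.3  0.6  1. ] g -0.00022984207656270042
t 8.25 case xy -0.1077 0.1335 z 0.1684 yaw -0.117 tilt [ 0.002  0.001 -1.   ] F [ 0.2 -0.4  0.7] g -0.00013686331846729814
t 8.45 case xy -0.1081 0.1356 z 0.1678 yaw -0.119 tilt [ 0.001  0.    -1.   ] F [-0.8 -0.3  0.3] g 0.0002160449129221351
```

```bash
for i in 1 2; do python3 -m crank '[[[0,0.3,0],[0,0,0]]]' >/dev/null; python3 s.py; done;  python3 -m crank '[[[0,0.3,0],[0,0,0]]]' >/dev/null; python3 s.py
```

```text
t 8.55 case xy -0.1082 0.1376 z 0.1676 yaw -0.12 tilt [ 0. -0. -1.] F [ 0.7 -2.5  1.1] g 7.994242640361077e-05
t 8.65 case xy -0.1082 0.1409 z 0.1675 yaw -0.12 tilt [ 0. -0. -1.] F [-0.3 -2.2  1.2] g -0.00014840401967254334
t 8.75 case xy -0.1082 0.1442 z 0.1674 yaw -0.119 tilt [ 0. -0. -1.] F [-0.6 -2.   0.5] g -5.750143267699996e-05
```

```bash
python3 -m crank '[[[0,0.2,0],[0,0,0]]]' >/dev/null; python3 s.py;  python3 -m crank '[[[0,0.2,0],[0,0,0]]]' >/dev/null; python3 s.py
```

```text
t 8.85 case xy -0.1082 0.1448 z 0.1673 yaw -0.12 tilt [-0.001 -0.002 -1.   ] F [ -0.9 -10.5   6.3] g -1.6302811178456695e-06
t 8.95 case xy -0.1082 0.145 z 0.1673 yaw -0.121 tilt [-0.002 -0.004 -1.   ] F [ -1.8 -14.3   7.6] g -0.00023697026878831282
```

The left door is at its stop. I'll back off, lift, move clear and check.

```bash
python3 -m crank '[[[0,-0.8,0],[0,0,0]],[[0,-0.7,0],[0,0,0]],[[0,0,-3],[0,0,0]],[[0,0,-3],[0,0,0]],[[0,0,-2],[0,0,0]]]' >/dev/null
python3 -m crank '[[[0,4,0],[0,0,0]],[[0.5,4,0],[0,0,0]],[[1,4,0],[0,0,0]],[[2,4,0],[0,0,0]],[[2,4,0],[0,0,0]]]' >/dev/null
python3 -m crank '[[[2,4,0],[0,0,0]],[[2,4,0],[0,0,0]],[[2,3,0],[0,0,0]],[[0,0,0],[0,0,0]],[[0,0,0],[0,0,0]]]' >/dev/null
python3 s.py
python3 - <<'E'
from h import *
for n in["top","side"]:
    p,d=optics.grab_frame(n);cv2.imwrite(f"pics/{n}3.png",p[:,:,::-1])
    a=-.117;X=np.array([np.cos(a),np.sin(a)]);Y=np.array([-X[1],X[0]])
    for c,s in knobs(p): q=ray(n,c,.192)[:2]-[.5866,-.0098];print(n,c,s,q@X,q@Y)
E
```

```text
t 10.45 case xy -0.2238 0.444 z 0.2468 yaw -0.116 tilt [-0.001 -0.    -1.   ] F [ 1.5 -0.4  0.2] g 4.820324204911048e-06
top [226.29007634 220.93129771] 131 -0.10895584610522285 0.16744509910641558
top [357.53076923 227.96153846] 130 -0.09582244134186398 -0.022429989152868937
side [354.10891089 229.55445545] 101 -0.09358062956023352 -0.021716098555295726
side [234.21 236.94] 100 -0.10697464480184299 0.1681697087369257
```

View pics/side3.png

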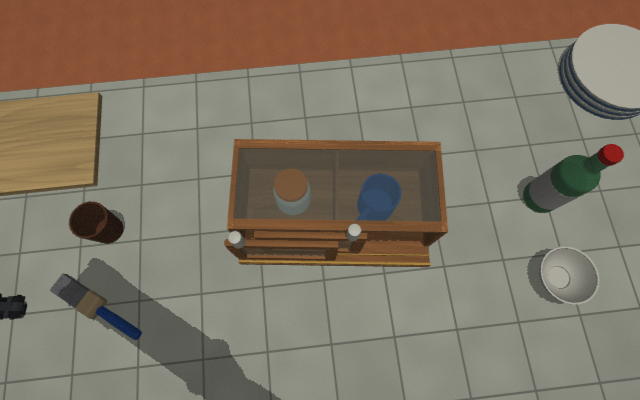

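The left knob at (234,237) is at the shut stop and the right knob at (354,230) is at the open stop. The mug is upright in its compartment and the arm is clear.

```bash
python3 -c "
from bench import r
print(r.hand_in())"
```

```text
the job is handed in; nothing more can be done
None
```

The mug's door (right) is fully open and the jar's door (left) is fully shut, both pushed to their end stops. The mug is standing in its compartment, the arm is clear, and the job was handed in at about 10.5 s; no verdict was shown.

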